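# Clamp a hoe blade with the swing strap and cam lever

## Task

Clamp the hoe blade in the bench fixture by pushing alone: with the back or side of a finger swing the clamp strap over the blade until it rests against its stop, and then push the cam lever all the way down so that the foot bears on the blade. Do not push the lever down before the strap is over, and leave the blade and the other things on the bench where they lie.

Things in the scene. Friction and masses are not known exactly. Their poses are not given: they have to be found in the camera images.
- fixture: Dark steel base plate fixed to the bench, 20 mm thick, x +-110, y -110 to +150 mm from its origin, which lies at bench height; z up. Two rest bars at x = +-60 (tops 45 mm high) carry the blade. Upright pivot post, 32 mm thick, at x 0, y +85. Stop post, 12 mm thick and 86 mm high, at x +19.5, y +48.
- strap (a joint): Clamp strap's angle (rad) about its pivot. 0: over the blade, pointing along the fixture's -y, against its stop. Grows to 1.75 towards the fixture's -x: it points along (-sin, -cos) in fixture x, y. Starts at 1.15 to 1.6; stays where left (about 2 N at the nose). Plain bar 26 mm wide, underside 78 and top 96 mm above the bench, nose end 118 mm from the pivot; it clears the blade by 27 mm.
- strap_pivot (a point): Point on the strap's upright pivot axis at the height of the strap's top face, 96 mm above the bench; its axes turn with the strap (-y points to the nose, +y to the side on which the lever lies, z up).
- strap_nose (a point): Middle of the strap's nose end face, 118 mm from the pivot axis, 87 mm above the bench; axes as strap_pivot.
- foot: Round pressure foot, 24 mm across, hanging on a thin spindle under the strap 95 mm from the pivot. Origin in the middle of its underside, 53 mm above the bench while the lever is up (2 mm above the blade); a linkage inside the strap drives it down onto the blade as the lever goes down.
- lever (a joint): Angle (rad) of the cam lever, carried by the strap. 0: raised, 69 degrees above level; 1.1: fully down, 6 degrees above level (hard stop); elevation = 1.2 - value. Starts at 0 to 0.2; stays where left (about 3 N at its end, a little more near the bottom). Its axle is above the strap's pivot and it leans away from the nose, so it is pushed from the nose side and above, outward and down.
- lever_axle (a point): Middle of the lever's level axle, 112 mm above the bench, above the strap's pivot. x runs along the axle, y along the lever to its end, z out of its upper face (the face to push).
- lever_pad (a point): Middle of the upper face of the lever's flat end pad: pad 60 mm long, 26 mm wide, 12 mm thick, its middle 100 mm from the axle and its end 130 mm; axes as lever_axle.
- blade: Loose steel hoe blade, 6 mm thick, lying flat along the fixture's x on the two rest bars, 45 to 51 mm above the bench: 150 by 80 mm plate with a stepped tang to +x, 245 mm long in all. Origin on its underside, 20 mm to the +x side of the plate's middle; z up.
- bolt: Loose steel hexagon bolt, 55 mm high, standing on its head on the base plate. Origin in the middle of its underside.
- punch: Loose dark steel punch, about 125 mm long and 12 mm thick, lying on the base plate. Origin under its middle.
- tin: Closed metal tin, 70 mm across, 90 mm high, standing on the bench beyond the fixture. Origin in the middle of its underside.
- rivet_cup: Open steel cup, 70 mm across, 70 mm high, standing on the bench beyond the fixture. Origin in the middle of its underside.
- hammer: Hammer lying on the bench on the fixture's -y side. Origin at its underside.
- wrench: Wrench lying flat on the bench on the fixture's +y side, below where the lever comes down. Origin at its underside.

How it is judged:
On the way, in this order (a step that is already met when the one before it is completed fails the run):
1. the strap is swung over the blade to its stop (within 0.12 rad) with the lever still up (value of joint strap below 0.12 rad and value of joint lever below 0.5 rad), for 0.2 s.
2. the lever is pushed fully down (within 0.12 rad of its stop) (value of joint lever above 0.98 rad and value of joint strap below 0.12 rad), for 0.2 s.
At the end, for the whole second after the job is handed in: The strap is within 0.12 rad of its stop over the blade, the lever within 0.12 rad of its lower stop, and the foot presses on the blade with more than 2 N; the blade lies flat and still on its rests within 12 mm of where it started (all of step 2 and contact force between foot and blade above 2 N and distance of blade from where it was at the start of the episode below 0.012 m and angle between blade's own z axis and vertical below 0.05 rad and linear speed of blade below 0.01 m/s); the robot touches nothing.
It fails at once if the lever is pushed down (beyond 0.6 rad) while the strap is not over the blade (more than 0.25 rad from its stop) (value of joint lever above 0.6 rad and value of joint strap above 0.25 rad).
It fails at once if the blade is shoved or lifted more than 20 mm (distance of blade from where it was at the start of the episode above 0.02 m).
It fails at once if another thing on the bench is moved or lifted more than 30 mm, or the tin, cup or bolt is tipped over (distance of any of bolt, punch, tin, rivet_cup, hammer, wrench from where it was at the start of the episode above 0.03 m or angle between any of tin, rivet_cup, bolt's own z axis and vertical above 0.5 rad).
It also fails if it takes over 48 s, if anything falls off the work surface, if the arm or the gripper's body presses on something with over 40 N, if the wrist force passes 120 N, or if a joint passes its speed limit or range.

## Robot

A 6-joint arm with a two-finger parallel gripper is mounted at the origin on the work surface. World frame = base frame: x ahead of the robot, y to its left, z up, the work surface at z = 0. Lengths are in m, angles in rad, forces in N, time in s.
With the tool pointing down it reaches from about 0.3 to 0.75 m from the base axis. Payload 8.5 kg.
Tool frame: the origin (TCP) lies on the centre line of the jaws, within the pads' length; the fingertips stand env.tip_extent ahead of it and the grasp point (between the pads) lies 11 mm behind it (env.tip_extent is the distance from the TCP to the fingertips, in m); z points along the fingers, y is the direction in which the jaws open and shut (so a half turn about z gives the same grasp; the last joint's range is limited). The gripper opens to 85 mm and grips with 20 to 120 N. Pads are 22 mm wide; open, the fingers measure 114 mm over their backs; the gripper's body (76 mm by 85 mm) begins 54 mm behind the grasp point. The pads swing forward as they close: fully open they stand 13 mm farther back than shut.
Start: joints at [0.922, 0.381, 1.297, -0, 1.464, -0.215], TCP at [0.231, 0.499, 0.239] pointing down, gripper open.
Joint ranges: [-3.11, 3.11], [-0.89, 2.33], [0.22, 2.48], [-1.42, 4.56], [0.17, 2.85], [-2.88, 2.88]. Speed limits (rad/s): [2.39, 2.39, 3.14, 3.14, 3.14, 3.14].

## Interface

Orientations are given as a unit quaternion [x, y, z, w].
In Python, from workcell import env, imaging, ticket, models gives the robot as it stands.
- The arm moves only by the shell command python3 -m inch 'ROWS'. ROWS is JSON, a list that holds one entry, the list of rows, each a list of 7 numbers: the turn, a rotation vector about the tool's x, y, z in degrees, then the shift along the tool's x, y, z in m, then the closure in counts, from 0 (fully open) to 255 (shut). A call has 1 to 20 rows; each row is the pose to reach, as a shift and turn from the pose measured when the call began, along the tool's axes at that moment; what a row does not reach only later rows make up. A row lasts 1/8 s, in which the tool goes at most 62.5 mm and 10.7 degrees, less where a joint would pass 70% of its speed; a pose out of reach is approached as far as the arm can. A call with a gripper value outside its range is refused whole. The fingers move at their own pace and stop on an object; the grip force is fixed at half the most. Time passes only in rows, so rows that repeat a pose let the fingers close. It gives the time, the measured TCP pose, the force and the opening at its end, in the units of the state.
- env.get_obs(): the state, without advancing time (a new reading comes with each control period).
- imaging.read_camera(name): name is "scene" or "side" or "wrist"; returns a dict with "image" (480x640x3 uint8, red, green, blue), "camera_matrix" (3x3 intrinsics, pixels), "xyz" and "rotation" of the camera in the world; the wrist camera has in their place "T_tool_cam" (4x4, takes a point from camera to tool coordinates, whose origin is the TCP and whose axes are the flange's). Camera axes: x right, y down, z forward; pixel columns grow to the right and rows downward; lengths in m; the calibration is good to about 2 mm. A picture is of the moment at which its call begins: read the wrist's pose just before it. There is no depth.
- ticket.close_job(): hands the job in, once; it reports no verdict.
Trained networks look in the newest picture that a camera, given by its name, has taken for a name from the list of things; names that differ only in an ending like _2 or _b are one class to them, and where a whole thing is asked for, a point or a joint stands for the part that bears it (a point fixed in the world has none). Each returns a list of dicts, best first, with "p" (0 to 1); they miss things now and then, are a little off and sometimes report something else, mostly with a low value. They report only what shows in the picture. A call takes as long as a camera call.
- models.boxes_of(camera, label): "at" ([x, y, z] in m, in world coordinates, good to about 4 mm: the middle of the surface that is visible of it).
- models.masks_of(camera, label): "mask" (480x640 bool, what is visible of it).
- models.pinpoint(camera, label): "at" ([x, y, z] in m, in world coordinates, good to about 4 mm: a listed point, or the origin of a listed thing).
The state is a dict: "clock": time; "qpos": joint angles; "joint_velocities": joint speeds; "tau": joint torques, N m; "ee_pos": TCP position; "tcp_rot": TCP orientation; "ft_force": force on the tool from outside, world axes, zero at the start; "torque": the same for the moment, N m; "opening": finger opening in m.
Only numpy, scipy, OpenCV 4.12 (cv2) and the standard library are available. Lean on these libraries where they do the work, as an engineer would, in place of code of your own. Each camera call takes 0.05 s, during which the arm holds its last target.

## Working session

There is one attempt and no reset: what is moved stays moved. The work goes in short steps, Python scripts to look and compute and a shell command to move; the robot and the scene stay as the last step left them, time stands still between calls to the robot, and variables do not carry over. Pictures are saved under pics/ and viewed, and the job is handed in when it is done.

```bash
ls; mkdir -p pics
python3 - <<'E'
from workcell import env, imaging, ticket, models
import cv2
o=env.get_obs(); print(o['clock'],o['ee_pos'],o['tcp_rot'],o['opening'],env.tip_extent)
for c in ['scene','side']:
    r=imaging.read_camera(c); cv2.imwrite(f'pics/{c}0.png',r['image'][:,:,::-1]); print(c,r['xyz'])
    for l in ['strap_pivot','strap_nose','lever_axle','lever_pad','foot','fixture','blade','bolt','punch','tin','rivet_cup','hammer','wrench']:
        print(l,[(round(d['p'],2),[round(float(v),3) for v in d['at']]) for d in models.pinpoint(c,l)[:2]])
print(env.get_obs()['clock'])
E
```

```text
pics
0.0 [0.23100119 0.49883348 0.2387186 ] [ 2.15190893e-01  9.76571737e-01 -6.54376419e-04 -3.06444570e-04] 0.0851241169185292 0.008
scene [ 1.17131818 -0.47481905  0.6974379 ]
strap_pivot [(0.81, [0.53, 0.05, 0.1]), (0.52, [0.433, -0.004, 0.083])]
strap_nose [(0.74, [0.444, 0.009, 0.054]), (0.73, [0.43, -0.003, 0.083])]
lever_axle [(0.54, [0.528, 0.049, 0.109])]
lever_pad []
foot [(0.39, [0.446, 0.01, 0.051])]
fixture [(0.67, [0.54, -0.03, 0.002])]
blade [(0.98, [0.55, -0.047, 0.044]), (0.26, [0.52, 0.203, -0.002])]
bolt [(0.57, [0.618, 0.103, 0.014])]
punch [(0.85, [0.536, -0.118, 0.022])]
tin [(0.67, [0.571, 0.07, 0.206]), (0.63, [0.752, -0.086, -0.003])]
rivet_cup [(0.64, [0.713, 0.112, -0.0])]
hammer [(0.97, [0.563, -0.271, -0.004])]
wrench [(0.65, [0.751, -0.088, -0.002])]
side [ 0.21602271 -0.56512026  0.82869792]
strap_pivot [(0.59, [0.527, 0.048, 0.098])]
strap_nose [(0.89, [0.422, -0.003, 0.084])]
lever_axle [(0.66, [0.541, -0.034, -0.003]), (0.59, [0.53, 0.051, 0.112])]
lever_pad [(0.64, [0.571, 0.073, 0.204])]
foot [(0.72, [0.534, -0.12, 0.021]), (0.4, [0.447, 0.008, 0.054])]
fixture [(0.81, [0.543, -0.033, -0.001])]
blade [(0.61, [0.549, -0.041, 0.048]), (0.28, [0.534, -0.12, 0.02])]
bolt [(0.22, [0.425, -0.004, 0.084])]
punch [(0.73, [0.529, -0.118, 0.021]), (0.68, [0.752, -0.087, -0.003])]
tin [(0.69, [0.749, -0.089, -0.004]), (0.47, [0.57, 0.071, 0.204])]
rivet_cup [(0.72, [0.715, 0.114, -0.001]), (0.23, [0.522, 0.202, 0.003])]
hammer [(0.63, [0.56, -0.273, -0.001]), (0.23, [0.446, 0.012, 0.055])]
wrench [(0.8, [0.519, 0.198, 0.002])]
1.4
```

View pics/scene0.png

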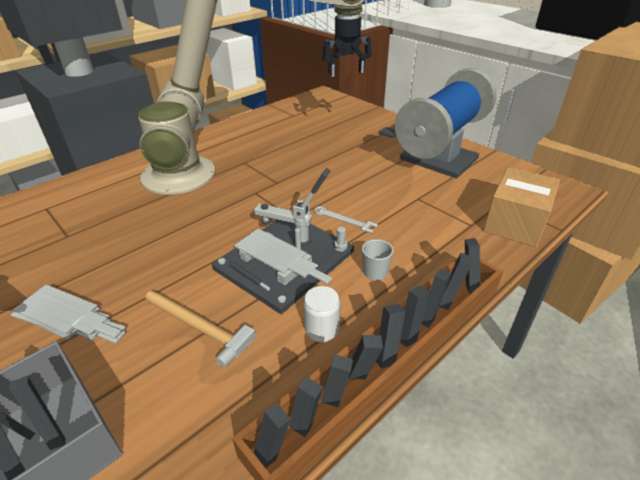

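View pics/side0.png

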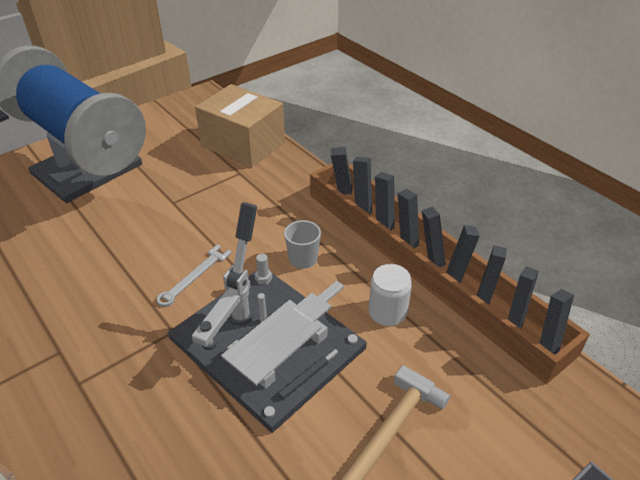

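The scene picture shows the fixture near (285,255). The strap points toward the robot, with its nose at about (262,212), and the lever is raised to (322,175). In the side picture the nose is at about (205,335) and the lever pad at (247,222). The pivot is at about (0.529,0.050) and the nose at about (0.425,-0.003). That gives a length of 117 mm (listed as 118), an angle of about 1.24 rad and a fixture yaw of about 8°.

The tool's -x side already faces roughly mid-swing, so I'll close the gripper and move to the strap's back side.

```bash
python3 -m inch '[[[0,0,0,-0.036,-0.033,0.004,255],[0,0,0,-0.080,-0.074,0.009,255],[0,0,0,-0.120,-0.110,0.013,255],[0,0,0,-0.160,-0.147,0.018,255],[0,0,0,-0.2,-0.184,0.022,255],[0,0,0,-0.24,-0.221,0.027,255],[0,0,0,-0.28,-0.257,0.031,255],[0,0,0,-0.32,-0.294,0.036,255],[0,0,0,-0.36,-0.331,0.04,255],[0,0,0,-0.36,-0.331,0.04,255],[0,0,0,-0.36,-0.331,0.04,255],[0,0,0,-0.36,-0.331,0.04,255]]]'
python3 - <<'E'
from workcell import env, imaging, models
import cv2
o=env.get_obs(); print(o['clock'],o['ee_pos'],o['tcp_rot'],o['opening'],o['ft_force'])
for c in ['side','wrist']:
    r=imaging.read_camera(c); cv2.imwrite(f'pics/{c}1.png',r['image'][:,:,::-1])
    for l in ['strap_pivot','strap_nose','lever_pad','fixture']:
        print(c,l,[(round(d['p'],2),[round(float(v),3) for v in d['at']]) for d in models.pinpoint(c,l)[:2]])
E
```

```text
clock: 2.9
ee_pos: [0.4183, 0.0484, 0.1995]
tcp_rot: [0.214, 0.977, 0.0, 0.0]
ft_force: [0.0, 0.6, -0.1]
opening: -0.0003
2.9 [0.41832246 0.04835927 0.19948296] [2.14378839e-01 9.76750584e-01 5.86304757e-05 8.21416942e-05] -0.00034340940070792217 [ 0.02268945  0.5773082  -0.05627342]
side strap_pivot [(0.71, [0.525, 0.049, 0.096])]
side strap_nose [(0.7, [0.426, -0.003, 0.085])]
side lever_pad [(0.97, [0.574, 0.075, 0.205])]
side fixture [(0.55, [0.547, -0.033, 0.001]), (0.2, [0.53, -0.123, 0.017])]
wrist strap_pivot [(0.61, [0.532, 0.051, 0.094])]
wrist strap_nose [(0.75, [0.425, -0.003, 0.089])]
wrist lever_pad []
wrist fixture []
```

View pics/side1.png

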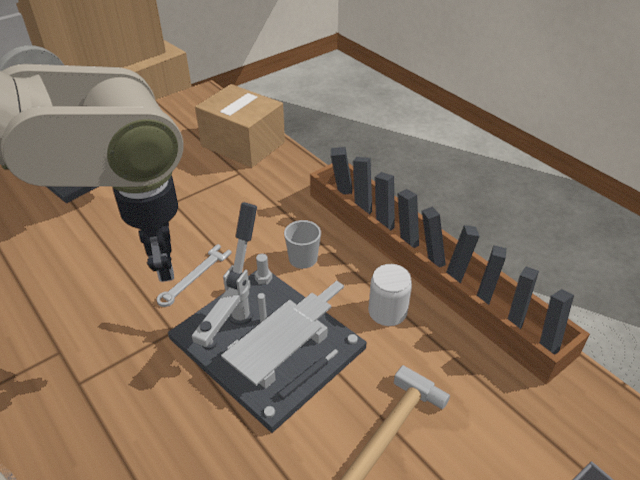

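View pics/wrist1.png

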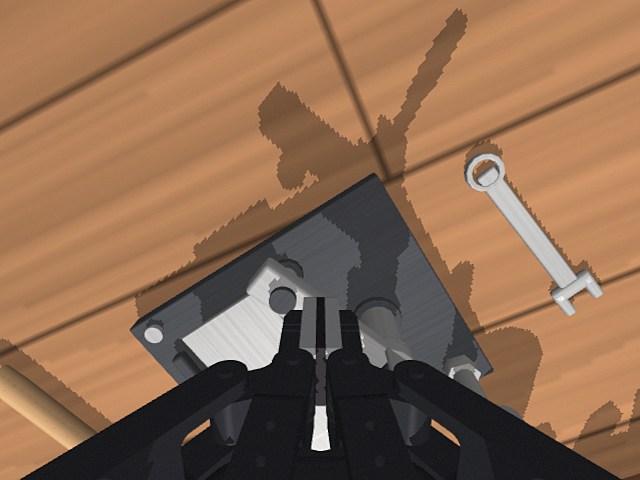

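The side view shows the closed fingers (tip at about (165,275)) on the robot side of the strap, with clear space below. I'll lower the tool and work out the arc.

```bash
python3 -m inch '[[[0,0,0,0,0,0.04,255],[0,0,0,0,0,0.09,255],[0,0,0,0,0,0.121,255],[0,0,0,0,0,0.121,255]]]'
python3 - <<'E'
from workcell import env
import numpy as np
from scipy.spatial.transform import Rotation as R
o=env.get_obs(); M=R.from_quat(o['tcp_rot']).as_matrix(); p=o['ee_pos']; print(p,o['ft_force'])
P=np.array([.529,.050])
for f in list(range(197,287,8))+[278]:
    a=np.radians(f); u=np.array([np.cos(a),np.sin(a)]); t=np.array([-u[1],u[0]])
    b=M[:2,:2].T@t; e=11*abs(b[0])+14.5*abs(b[1])
    c=P+.1*u-t*(13+e)/1000
    d=M.T@np.array([*(c-p[:2]),0]); print(f,c.round(3),d.round(3),round(e,1))
E
```

```text
clock: 3.9
ee_pos: [0.4178, 0.0475, 0.0771]
tcp_rot: [0.215, 0.977, -0.0, -0.002]
ft_force: [0.5, 0.1, -0.1]
opening: 0.0003
[0.4178343  0.04753263 0.07713846] [ 0.49348638  0.0595685  -0.09525214]
197 [0.424 0.051] [-0.005  0.005 -0.   ] 18.1
205 [0.425 0.036] [-0.012 -0.008 -0.   ] 17.8
213 [0.429 0.021] [-0.021 -0.02  -0.   ] 17.0
221 [0.435 0.006] [-0.032 -0.03  -0.   ] 16.0
229 [ 0.443 -0.007] [-0.046 -0.039 -0.   ] 14.6
237 [ 0.453 -0.02 ] [-0.06  -0.046 -0.   ] 12.9
245 [ 0.465 -0.03 ] [-0.076 -0.051 -0.   ] 11.0
253 [ 0.475 -0.038] [-0.088 -0.054 -0.   ] 12.9
261 [ 0.486 -0.044] [-0.101 -0.055 -0.   ] 14.5
269 [ 0.498 -0.049] [-0.114 -0.054 -0.   ] 15.9
277 [ 0.511 -0.053] [-0.127 -0.052 -0.   ] 17.0
285 [ 0.525 -0.055] [-0.14  -0.047 -0.001] 17.7
278 [ 0.513 -0.053] [-0.129 -0.051 -0.   ] 17.1
```

```bash
python3 -m inch '[[[0,0,0,-0.006,-0.004,0,255],[0,0,0,-0.012,-0.008,0,255],[0,0,0,-0.016,-0.014,0,255],[0,0,0,-0.021,-0.020,0,255],[0,0,0,-0.027,-0.025,0,255],[0,0,0,-0.032,-0.030,0,255],[0,0,0,-0.039,-0.035,0,255],[0,0,0,-0.046,-0.039,0,255],[0,0,0,-0.053,-0.043,0,255],[0,0,0,-0.060,-0.046,0,255],[0,0,0,-0.068,-0.049,0,255],[0,0,0,-0.076,-0.051,0,255],[0,0,0,-0.082,-0.053,0,255],[0,0,0,-0.088,-0.054,0,255],[0,0,0,-0.094,-0.055,0,255],[0,0,0,-0.101,-0.055,0,255],[0,0,0,-0.101,-0.055,0,255]]]'
python3 - <<'E'
from workcell import env, imaging, models
import cv2,numpy as np
o=env.get_obs(); print(o['clock'],o['ee_pos'],o['tcp_rot'],o['opening'],o['ft_force'])
for c in ['scene','side']:
    r=imaging.read_camera(c); cv2.imwrite(f'pics/{c}2.png',r['image'][:,:,::-1])
    for l in ['strap_pivot','strap_nose','lever_pad','fixture']:
        print(c,l,[(round(d['p'],2),[round(float(v),3) for v in d['at']]) for d in models.pinpoint(c,l)[:2]])
E
```

```text
clock: 6.02
ee_pos: [0.487, -0.0452, 0.0768]
tcp_rot: [0.215, 0.977, -0.0, -0.002]
ft_force: [-0.4, 0.3, -0.4]
opening: -0.0
6.025 [ 0.48701558 -0.04519347  0.07679477] [ 2.15247475e-01  9.76558148e-01 -2.65505182e-04 -1.62410933e-03] -8.502580223665568e-06 [-0.44479388  0.27536945 -0.43282944]
scene strap_pivot [(0.76, [0.528, 0.05, 0.098])]
scene strap_nose [(0.84, [0.513, -0.065, 0.085])]
scene lever_pad [(0.79, [0.541, 0.092, 0.206])]
scene fixture [(0.98, [0.542, -0.035, 0.002])]
side strap_pivot []
side strap_nose [(0.81, [0.507, -0.063, 0.086])]
side lever_pad []
side fixture [(0.82, [0.543, -0.034, 0.001])]
```

View pics/side2.png

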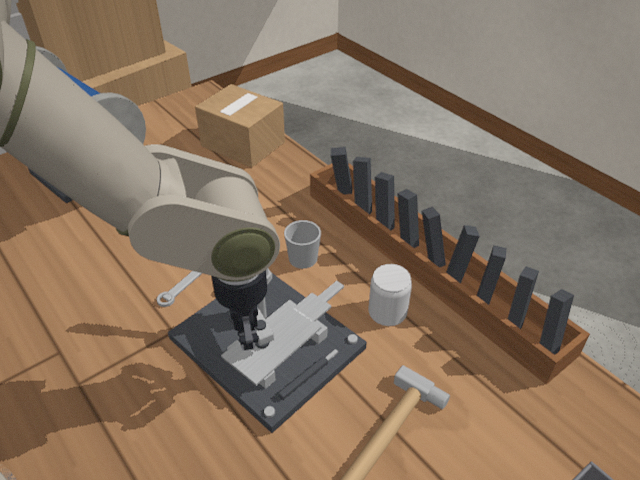

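The side view shows the finger beside the strap, which now lies over the blade plate at about (255,335). The nose reading puts it at about 260°, as planned. I'll finish the swing slowly to the stop.

```bash
python3 -m inch '[[[0,0,0,-0.007,0,0,255],[0,0,0,-0.013,0.001,0,255],[0,0,0,-0.019,0.002,0,255],[0,0,0,-0.023,0.002,0,255],[0,0,0,-0.026,0.003,0,255],[0,0,0,-0.028,0.003,0,255],[0,0,0,-0.030,0.004,0,255]]]'
python3 - <<'E'
from workcell import env, imaging, models
import cv2,numpy as np
o=env.get_obs(); print(o['clock'],o['ee_pos'],o['ft_force'])
for c in ['scene']:
    r=imaging.read_camera(c); cv2.imwrite(f'pics/{c}3.png',r['image'][:,:,::-1])
    for l in ['strap_pivot','strap_nose','lever_pad','lever_axle']:
        print(c,l,[(round(d['p'],2),[round(float(v),3) for v in d['at']]) for d in models.pinpoint(c,l)[:2]])
E
```

```text
clock: 7.4
ee_pos: [0.5153, -0.0539, 0.0767]
tcp_rot: [0.215, 0.977, -0.0, -0.002]
ft_force: [-1.2, -0.6, -0.5]
opening: -0.0003
7.4 [ 0.51525235 -0.053896    0.07666207] [-1.22964458 -0.55757229 -0.52449519]
scene strap_pivot [(0.91, [0.529, 0.049, 0.099])]
scene strap_nose [(0.73, [0.547, -0.066, 0.084]), (0.27, [0.536, -0.044, 0.052])]
scene lever_pad [(0.84, [0.53, 0.093, 0.205]), (0.48, [0.538, -0.045, 0.049])]
scene lever_axle [(0.64, [0.529, 0.048, 0.11])]
```

View pics/scene3.png

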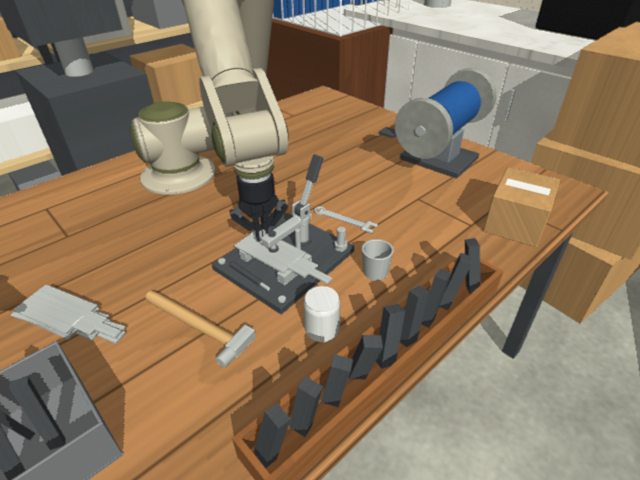

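The scene view shows the strap over the blade, with its nose at about (278,250). The nose direction of about 279° suggests it is at the stop. The contact force is low, so I'll push on a few mm to feel the stop.

```bash
python3 -m inch '[[[0,0,0,-0.002,0.001,0,255],[0,0,0,-0.004,0.002,0,255],[0,0,0,-0.004,0.002,0,255]]]'
```

```text
clock: 8.02
ee_pos: [0.5189, -0.0538, 0.0766]
tcp_rot: [0.215, 0.977, -0.001, -0.003]
ft_force: [-8.1, -2.9, 2.9]
opening: -0.0001
```

```bash
python3 -m inch '[[[0,0,0,-0.002,0.0,0,255],[0,0,0,-0.003,0.001,0,255],[0,0,0,-0.003,0.001,0,255]]]'
```

```text
clock: 8.4
ee_pos: [0.5191, -0.0538, 0.0765]
tcp_rot: [0.215, 0.977, -0.001, -0.007]
ft_force: [-15.6, -1.6, 8.8]
opening: -0.0
```

With the strap driven on, the force rose to 16 N and the tool stopped moving, so the strap is at its stop. I'll back off, rise, and turn so that tool x lies along the lever.

```bash
python3 -m inch '[[[0,0,0,0.012,0,0,255],[0,0,0,0.025,0,0,255],[0,0,0,0.025,0,-0.04,255],[0,0,9,0.025,0,-0.09,255],[0,0,18,0.025,0,-0.131,255],[0,0,27,0.025,0,-0.131,255],[0,0,36,0.025,0,-0.131,255],[0,0,45,0.025,0,-0.131,255],[0,0,56,0.025,0,-0.131,255],[0,0,56,0.025,0,-0.131,255],[0,0,56,0.025,0,-0.131,255]]]'
cat > m.py <<'E'
from workcell import env, imaging, models
import numpy as np,sys
from scipy.spatial.transform import Rotation as R
o=env.get_obs(); M=R.from_quat(o['tcp_rot']).as_matrix(); p=o['ee_pos']
print(o['clock'],p.round(4),o['ft_force'].round(1)); print(M.round(3)); print(R.from_matrix(M).as_euler('ZYX',degrees=True))
E
cat > n.py <<'E'
exec(open('m.py').read())
import cv2
tag=sys.argv[1]
for c in ['scene','side']:
    r=imaging.read_camera(c); cv2.imwrite(f'pics/{c}{tag}.png',r['image'][:,:,::-1])
    for l in ['strap_pivot','strap_nose','lever_pad','lever_axle','foot','blade']:
        print(c,l,[(round(d['p'],2),[round(float(v),3) for v in d['at']]) for d in models.pinpoint(c,l)[:2]])
E
python3 n.py 4
```

```text
clock: 9.78
ee_pos: [0.4981, -0.0433, 0.2078]
tcp_rot: [0.647, 0.763, -0.004, -0.006]
ft_force: [0.5, 0.0, 0.4]
opening: 0.0003
9.775 [ 0.4981 -0.0433  0.2078] [0.5 0.  0.4]
[[-0.164  0.986 -0.014]
 [ 0.987  0.164  0.001]
 [ 0.003 -0.013 -1.   ]]
[  99.41902833   -0.18665477 -179.23171099]
scene strap_pivot [(0.77, [0.527, 0.049, 0.096])]
scene strap_nose [(0.95, [0.552, -0.068, 0.084])]
scene lever_pad [(0.79, [0.53, 0.094, 0.205])]
scene lever_axle [(0.59, [0.53, 0.047, 0.11])]
scene foot [(0.55, [0.543, -0.042, 0.053]), (0.41, [0.537, -0.119, 0.021])]
scene blade [(0.58, [0.551, -0.046, 0.044]), (0.48, [0.55, -0.066, 0.085])]
side strap_pivot [(0.91, [0.526, 0.048, 0.098])]
side strap_nose [(0.96, [0.545, -0.067, 0.085])]
side lever_pad [(0.64, [0.526, 0.096, 0.205]), (0.46, [0.542, -0.042, 0.051])]
side lever_axle [(0.79, [0.532, 0.053, 0.11])]
side foot [(0.46, [0.544, -0.041, 0.053])]
side blade [(0.55, [0.549, -0.042, 0.046])]
```

View pics/side4.png

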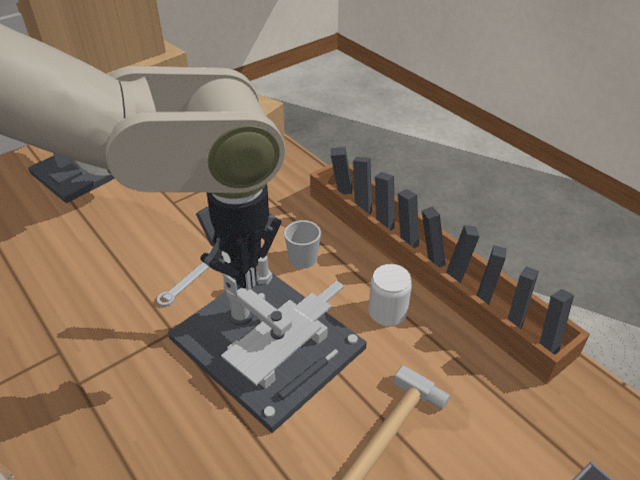

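The side view shows the strap over the blade, with its nose and foot at about (280,320). The strap is at about 280° and the lever is still up at about 0.1 rad. I'll approach the lever's upper face and start pushing along its arc.

```bash
python3 -m inch '[[[0,0,0,0.02,0.025,0,255],[0,0,0,0.05,0.046,0,255],[0,0,0,0.09,0.046,0,255],[0,0,0,0.105,0.046,0,255],[0,0,0,0.117,0.046,-0.003,255],[0,0,0,0.126,0.046,0.002,255],[0,0,0,0.135,0.046,0.007,255],[0,0,0,0.142,0.046,0.013,255],[0,0,0,0.148,0.046,0.019,255],[0,0,0,0.148,0.046,0.019,255]]]'
python3 n.py 5
```

```text
clock: 11.72
ee_pos: [0.5191, 0.1103, 0.1878]
tcp_rot: [0.648, 0.762, -0.005, -0.007]
ft_force: [0.3, -0.5, 0.4]
opening: 0.0
11.725 [0.5191 0.1103 0.1878] [ 0.3 -0.5  0.4]
[[-0.161  0.987 -0.016]
 [ 0.987  0.161  0.001]
 [ 0.004 -0.016 -1.   ]]
[  99.23837314   -0.21397563 -179.09481113]
scene strap_pivot []
scene strap_nose [(0.62, [0.546, -0.068, 0.086])]
scene lever_pad [(0.65, [0.551, -0.045, 0.048]), (0.59, [0.525, 0.122, 0.183])]
scene lever_axle []
scene foot [(0.63, [0.54, -0.043, 0.05])]
scene blade []
side strap_pivot [(0.82, [0.526, 0.048, 0.095])]
side strap_nose [(0.92, [0.547, -0.067, 0.084])]
side lever_pad [(0.76, [0.521, 0.125, 0.183])]
side lever_axle [(0.73, [0.528, 0.051, 0.11])]
side foot [(0.54, [0.542, -0.04, 0.055])]
side blade [(0.71, [0.55, -0.045, 0.051]), (0.61, [0.75, -0.089, -0.004])]
```

View pics/scene5.png

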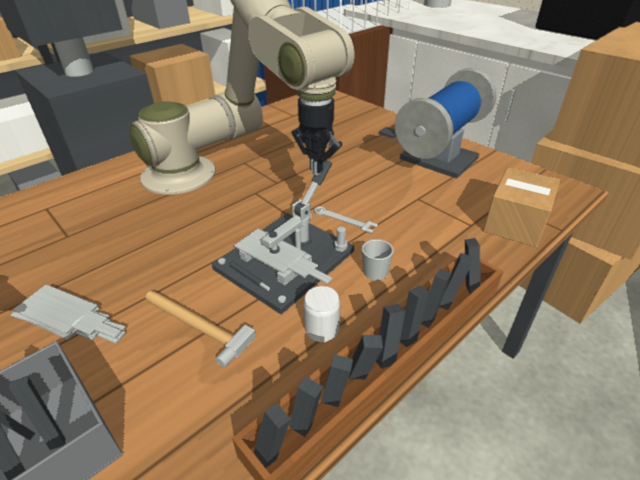

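The scene view shows the fingers on the lever pad at about (318,175). The lever is at about 40° and the strap hasn't moved. I'll keep pushing down.

```bash
python3 -m inch '[[[0,0,0,0.006,0,0.007,255],[0,0,0,0.011,0,0.014,255],[0,0,0,0.015,0,0.021,255],[0,0,0,0.019,0,0.029,255],[0,0,0,0.022,0,0.037,255],[0,0,0,0.025,0,0.045,255],[0,0,0,0.026,0,0.049,255],[0,0,0,0.026,0,0.052,255],[0,0,0,0.026,0,0.052,255]]]'
python3 n.py 6
```

```text
clock: 13.55
ee_pos: [0.5144, 0.1357, 0.1364]
tcp_rot: [0.648, 0.762, -0.005, -0.006]
ft_force: [0.8, 0.1, 0.4]
opening: 0.0
13.55 [0.5144 0.1357 0.1364] [0.8 0.1 0.4]
[[-0.16   0.987 -0.015]
 [ 0.987  0.16   0.001]
 [ 0.003 -0.015 -1.   ]]
[  99.21620105   -0.19628909 -179.14745361]
scene strap_pivot [(0.61, [0.529, 0.048, 0.097])]
scene strap_nose [(0.67, [0.551, -0.065, 0.084])]
scene lever_pad [(0.56, [0.52, 0.148, 0.135])]
scene lever_axle [(0.55, [0.53, 0.047, 0.11])]
scene foot []
scene blade [(0.72, [0.551, -0.045, 0.049]), (0.17, [0.521, 0.202, 0.0])]
side strap_pivot [(0.75, [0.524, 0.048, 0.099]), (0.42, [0.548, -0.041, 0.047])]
side strap_nose [(0.9, [0.547, -0.069, 0.083])]
side lever_pad [(0.97, [0.519, 0.15, 0.13])]
side lever_axle [(0.86, [0.53, 0.049, 0.114])]
side foot [(0.56, [0.54, -0.039, 0.052])]
side blade [(0.64, [0.55, -0.042, 0.05])]
```

The reading is close to the bottom, but there's no force from the lower stop yet. I'll go on in small steps until I feel it.

```bash
python3 -m inch '[[[0,0,0,0,0,0.002,255],[0,0,0,0,0,0.004,255],[0,0,0,0,0,0.006,255],[0,0,0,0,0,0.006,255]]]'
```

```text
clock: 14.75
ee_pos: [0.5152, 0.136, 0.1343]
tcp_rot: [0.648, 0.762, -0.003, -0.004]
ft_force: [-9.2, -0.4, 31.1]
opening: -0.0002
```

It hit a hard stop: 31 N up, with the tool stalled at z 0.134. I'll retreat upward and check.

```bash
python3 -m inch '[[[0,0,0,0,0,0,255],[0,0,0,0,0,-0.02,255],[0,0,0,0,0,-0.06,255],[0,0,0,0,0.0,-0.12,255],[0,0,0,0.05,-0.02,-0.14,255],[0,0,0,0.1,-0.06,-0.14,255],[0,0,0,0.12,-0.10,-0.14,255],[0,0,0,0.12,-0.10,-0.14,255]]]'
python3 n.py 7
```

```text
clock: 15.75
ee_pos: [0.3962, 0.2392, 0.2759]
tcp_rot: [0.647, 0.763, -0.002, -0.004]
ft_force: [1.0, -0.3, -0.1]
opening: 0.0005
15.75 [0.3962 0.2392 0.2759] [ 1.  -0.3 -0.1]
[[-0.164  0.986 -0.01 ]
 [ 0.987  0.164  0.002]
 [ 0.003 -0.009 -1.   ]]
[  99.41417788   -0.18162684 -179.47188485]
scene strap_pivot [(0.7, [0.532, 0.051, 0.096]), (0.21, [0.543, -0.044, 0.05])]
scene strap_nose [(0.66, [0.552, -0.066, 0.083]), (0.19, [0.715, 0.112, -0.001])]
scene lever_pad [(0.79, [0.519, 0.149, 0.133])]
scene lever_axle [(0.89, [0.53, 0.047, 0.111])]
scene foot [(0.56, [0.542, -0.043, 0.052])]
scene blade [(0.67, [0.552, -0.045, 0.047]), (0.41, [0.529, 0.05, 0.098])]
side strap_pivot [(0.88, [0.524, 0.05, 0.097])]
side strap_nose [(0.57, [0.546, -0.067, 0.084])]
side lever_pad [(0.95, [0.519, 0.152, 0.128]), (0.73, [0.533, -0.119, 0.021])]
side lever_axle [(0.88, [0.531, 0.053, 0.11])]
side foot [(0.56, [0.542, -0.039, 0.053])]
side blade [(0.94, [0.547, -0.044, 0.046])]
```

View pics/side7.png

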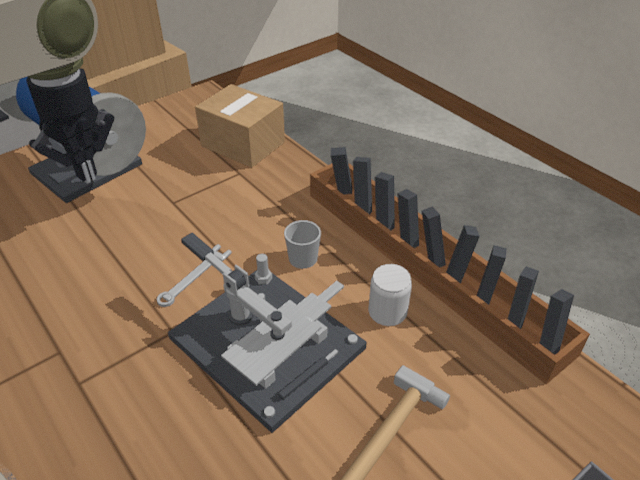

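View pics/scene7.png

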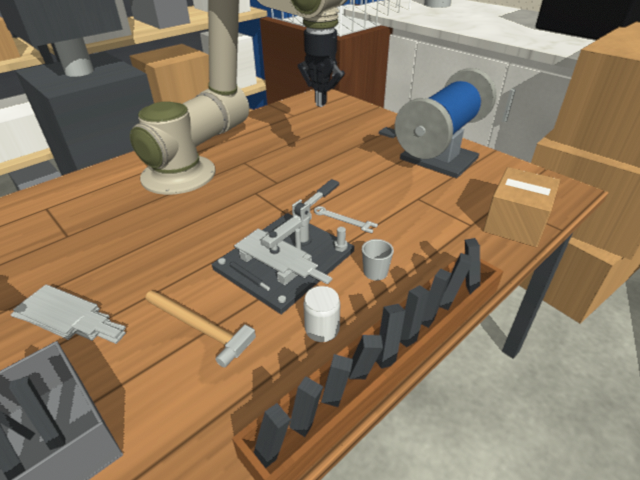

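The side view shows the lever nearly level, with its end at about (190,243), and the strap over the blade, with its foot at about (280,325). The bolt (262,265), tin, cup, wrench, punch and hammer are where they started. The pad height of about 0.130 m puts the lever at about 1.07 rad, and the blade reading is within 3 mm of the start. The robot is clear, so I'm handing the job in.

```bash
python3 -c "
from workcell import ticket
print(ticket.close_job())"
```

```text
the job is handed in; nothing more can be done
None
```

The blade should now be clamped, and I handed the job in at about 16 s on the robot's clock; no verdict was reported.

**What I did:** With the gripper shut, I swung the strap over the blade with the side of the finger until it reached its stop. There the force rose to about 16 N and the tool stopped moving. I then pushed the lever down along its arc to its hard stop, where the force reached 31 N and the tool stalled. After that I pulled the arm clear.

**Last checks:**
- **Strap:** both cameras put it within about 2° of its final direction.
- **Lever:** its pad was at about 0.130 m, which works out to about 1.07 rad. The two cameras read 0.133 and 0.128 m, both inside the limit.
- **Blade:** its position reading was within about 3 mm of the start, which is within the camera error.
- **Other things on the bench:** they looked unmoved in the pictures.
- **Foot force:** I could not measure it directly. I take it that the foot presses on the blade because the lever is at its stop. The cameras cannot confirm this: the foot's height read 52–53 mm against 51 mm for the top of the blade, a gap smaller than their error.

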